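# Sort the copper shelf brackets by hand for the new plant shelves

## Robot

A 6-joint arm with a two-finger parallel gripper is mounted at the origin on the work surface. World frame = base frame: x ahead of the robot, y to its left, z up, the work surface at z = 0. Lengths are in m, angles in degrees, forces in N, time in s.
With the tool pointing down it reaches from about 0.35 to 0.875 m from the base axis. Payload 4.2 kg.
Tool frame: the origin (TCP) lies between the finger pads; the fingertips stand 17 mm ahead of it and the grasp point (between the pads) lies 2 mm behind it; z points along the fingers, y is the line along which they close (so a half turn about z gives the same grasp; the last joint's range is limited). The gripper opens to 87 mm and grips with 3 to 60 N. Pads are 19 mm wide; open, the fingers measure 117 mm over their backs; the gripper's body (75 mm by 190 mm) begins 51 mm behind the grasp point.
Start: joints at [90.447, 22.042, 0.453, 0, -68.411, -14.817], TCP at [0.155, 0.605, 0.24] pointing down, gripper open.
Joint ranges: [-179.83, 179.83], [-69.29, 118.12], [-61.27, 80.66], [-181.25, 117.63], [-171.15, -9.14], [-177.46, 177.46]. Speed limits (degrees/s): [159.86, 159.86, 180, 180, 180, 180].

## Interface

Orientations are given as a 3x3 rotation matrix whose columns are the frame's x, y, z axes.
In Python, from station import r gives the robot as it stands.
- The arm moves only by the tool servo_tool, never from a script. Its argument "targets" is a list of rows, each a list of 5 numbers: the shift along the world's x, y, z in units of 30 mm (1.0 is 30 mm), then the turn about the world's z in rad, then the finger opening in mm, from 0 to 87. In form: [[x, y, z, turn, gripper], ...]. A call has exactly 5 rows; each row is the pose to reach, as a shift and turn from the pose commanded when the call began; what a row does not reach only later rows make up. A row lasts 1/12 s, in which the tool goes at most 41.7 mm and 7.16 degrees, less where a joint would pass 70% of its speed; a pose out of reach is approached as far as the arm can. A call with a gripper value outside its range is refused whole. The fingers move at their own pace and stop on an object; the grip force is fixed at half the most. Time passes only in rows, so rows that repeat a pose let the fingers close, or fill a call up. It gives the time, the measured TCP pose, the force, the opening and the grip force at its end, in the units of the state.
- r.sense(): the state, without advancing time (a new reading comes with each control period).
- r.capture(name): name is "scene" or "side" or "wrist"; returns a dict with "pixels" (420x560x3 uint8, red, green, blue), "fx", "fy", "cx", "cy" (pixels), "dist_coeffs" ([k1, k2, p1, p2, k3] as OpenCV has them; the pictures are not rectified), "world_from_camera" (4x4, takes a point from camera to world coordinates). Camera axes: x right, y down, z forward; pixel columns grow to the right and rows downward; lengths in m; the calibration is good to about 2 mm. A picture is of the moment at which its call begins. There is no depth.
- r.finish_job(): hands the job in; it is judged then, once.
The state is a dict: "time_s": time; "joints": joint angles; "joint_velocities": joint speeds; "effort": joint torques, N m; "tcp_pos": TCP position; "ee_rot": TCP orientation; "wrist_force": force on the tool from outside, world axes, zero at the start; "moment": the same for the moment, N m; "gripper_width": opening from 0.0 (shut) to 1.0 (fully open); "gripper_force": force on a finger pad.
Only numpy, scipy, OpenCV 4.12 (cv2) and the standard library are available. Lean on these libraries where they do the work, as an engineer would, in place of code of your own. Each camera call takes 0.05 s, during which the arm holds its last target. There are 200 camera calls.

## Task

Sort the four copper shelf brackets for the new plant shelves: put the two left-hand ones in the pale wood tray and the two right-hand ones in the green tray, one bracket in each bay, lying flat on the bay's floor with the rib up. Looking down on a bracket with its long arm pointing away from you and the foot at the near end, the foot of a left-hand one points left, that of a right-hand one right. Leave the two white brackets where they lie.

Things in the scene. Friction and masses are not known exactly. Their poses are not given: they have to be found in the camera images.
- copper_left_a: Copper left-hand shelf bracket, one of two alike. L-plate 85 x 50 x 5 mm, 60-130 g; rib 10 thick, 76 long, top 35 above the underside, along the 85 x 20 long arm. Origin: centre of the 85 x 50 footprint, at the underside; x along the long arm towards its free end, z up. Rib centred at x 0, y -15. Foot 22 wide at x -42.5 to -20.5, reaching out to y +25.
- copper_left_b: Copper left-hand shelf bracket, one of two alike. L-plate 85 x 50 x 5 mm, 60-130 g; rib 10 thick, 76 long, top 35 above the underside, along the 85 x 20 long arm. Origin: centre of the 85 x 50 footprint, at the underside; x along the long arm towards its free end, z up. Rib centred at x 0, y -15. Foot 22 wide at x -42.5 to -20.5, reaching out to y +25.
- copper_right_a: Copper right-hand shelf bracket, one of two alike. L-plate 85 x 50 x 5 mm, 60-130 g; rib 10 thick, 76 long, top 35 above the underside, along the 85 x 20 long arm. Origin: centre of the 85 x 50 footprint, at the underside; x along the long arm towards its free end, z up. Rib centred at x 0, y +15. Foot 22 wide at x -42.5 to -20.5, reaching out to y -25.
- copper_right_b: Copper right-hand shelf bracket, one of two alike. L-plate 85 x 50 x 5 mm, 60-130 g; rib 10 thick, 76 long, top 35 above the underside, along the 85 x 20 long arm. Origin: centre of the 85 x 50 footprint, at the underside; x along the long arm towards its free end, z up. Rib centred at x 0, y +15. Foot 22 wide at x -42.5 to -20.5, reaching out to y -25.
- white_left: White left-hand shelf bracket, to be left alone. L-plate 85 x 50 x 5 mm, 60-130 g; rib 10 thick, 76 long, top 35 above the underside, along the 85 x 20 long arm. Origin: centre of the 85 x 50 footprint, at the underside; x along the long arm towards its free end, z up. Rib centred at x 0, y -15. Foot 22 wide at x -42.5 to -20.5, reaching out to y +25.
- white_right: White right-hand shelf bracket, to be left alone. L-plate 85 x 50 x 5 mm, 60-130 g; rib 10 thick, 76 long, top 35 above the underside, along the 85 x 20 long arm. Origin: centre of the 85 x 50 footprint, at the underside; x along the long arm towards its free end, z up. Rib centred at x 0, y +15. Foot 22 wide at x -42.5 to -20.5, reaching out to y -25.
- tray_left: Pale wood tray, fixed, 120 (x) x 175 (y) mm, floor 4 thick, walls 5 thick with tops 12 above the table. A divider along x makes two bays, each 110 (x) x 80 (y) inside, centred at x 0, y +42.5 and y -42.5. Origin: centre of the underside, z up. For the left-hand copper brackets.
- tray_right: Green tray, fixed, 120 (x) x 175 (y) mm, floor 4 thick, walls 5 thick with tops 12 above the table. A divider along x makes two bays, each 110 (x) x 80 (y) inside, centred at x 0, y +42.5 and y -42.5. Origin: centre of the underside, z up. For the right-hand copper brackets.
Things that resemble listed ones, but are neither listed nor needed, are in the scene too. What is shaped like the copper_left_a but blue or yellow is not meant.

How it is judged:
By the outcome, as a careful person would: the job done as asked, in the order asked, and still so for the second after the job is handed in, with the robot touching nothing.
It also fails if it takes over 99 s, if anything falls off the work surface, if the arm or the gripper's body presses on something with over 40 N, if the wrist force passes 120 N, or if a joint passes its speed limit or range.

## Working session

There is one attempt and no reset: what is moved stays moved. The work goes in short steps, Python scripts to look and compute and a tool call to move; the robot and the scene stay as the last step left them, time stands still between calls to the robot, and variables do not carry over. Pictures are saved under pics/ and viewed, at most 14 in all, crops included, and the job is handed in when it is done.

Besides the shell and the picture viewer there is one more tool, called after ">>>" by a JSON object that holds its "method" and its "body", one argument or row to a line. servo_tool: Moves the arm, as the interface text tells. Its arguments: {"type":"object","properties":{"targets":{"type":"array","items":{"type":"array","items":{"type":"number"}}}},"required":["targets"]}

```bash
mkdir -p pics
python3 - <<'E'
from station import r
import cv2
for n in("scene","side","wrist"):
    c=r.capture(n); cv2.imwrite(f"pics/{n}0.png",c["pixels"][:,:,::-1]); print(n,c["fx"],c["cx"],c["cy"],c["dist_coeffs"],c["world_from_camera"])
s=r.sense();print(s["time_s"],s["tcp_pos"],s["ee_rot"],s["gripper_width"])
E
```

```text
scene 527.424876278745 272.7484825798504 210.18618953656141 [-0.10502306  0.          0.          0.          0.        ] [[ 0.0253296   0.74757278 -0.66369673  1.39360755]
 [ 0.99948678 -0.03196206  0.0021435  -0.03574797]
 [-0.01961069 -0.66341041 -0.7479987   0.99265524]
 [ 0.          0.          0.          1.        ]]
side 402.6241044936232 283.4967664473074 212.20800438771198 [-0.04666595  0.          0.          0.          0.        ] [[-0.99603276 -0.04499151  0.07677564  0.43335621]
 [-0.08897623  0.51711614 -0.85127794  0.82545556]
 [-0.00140164 -0.85473193 -0.51906779  0.55367177]
 [ 0.          0.          0.          1.        ]]
wrist 294.5889391543365 278.7954370781847 209.90541259527043 [-0.05277657  0.          0.          0.          0.        ] [[-0.24840187 -0.93834674 -0.24042027  0.22098063]
 [-0.96865486  0.24115871  0.05958392  0.5886493 ]
 [ 0.00206906  0.24768502 -0.9688384   0.38345032]
 [ 0.          0.          0.          1.        ]]
0.15 [0.15501374 0.60504192 0.23869611] [[ 9.68684016e-01 -2.48296596e-01 -2.80419650e-04]
 [-2.48296710e-01 -9.68682560e-01 -1.68579863e-03]
 [ 1.46940436e-04  1.70263346e-03 -9.99998540e-01]] 1.0014869228454424
```

View pics/scene0.png

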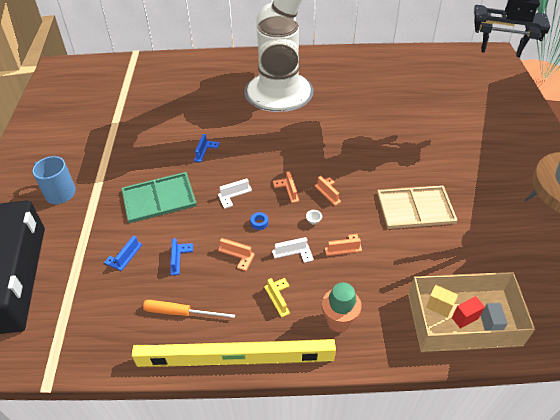

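View pics/side0.png

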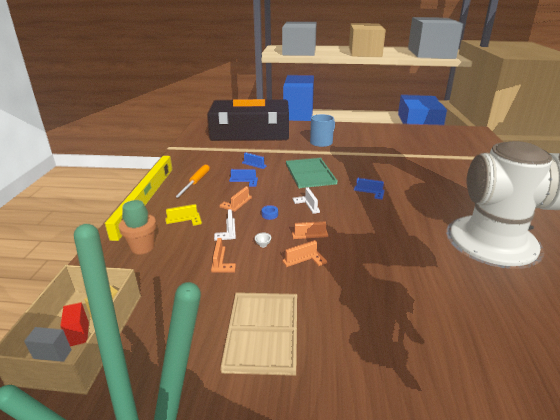

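```bash
python3 - <<'E'
import cv2
a=cv2.imread("pics/scene0.png")[160:280,195:380]
cv2.imwrite("pics/crop0.png",cv2.resize(a,None,fx=4.3,fy=4.3,interpolation=cv2.INTER_CUBIC))
E
cat > h.py <<'E'
import numpy as np,cv2
from scipy.optimize import minimize
def proj(c,P):
    T=np.linalg.inv(c["world_from_camera"]);rv,_=cv2.Rodrigues(T[:3,:3])
    K=np.array([[c["fx"],0,c["cx"]],[0,c["fy"],c["cy"]],[0,0,1.]])
    return cv2.projectPoints(np.float64(P),rv,T[:3,3],K,np.array(c["dist_coeffs"]))[0][:,0]
def back(c,uv,z):
    K=np.array([[c["fx"],0,c["cx"]],[0,c["fy"],c["cy"]],[0,0,1.]])
    n=cv2.undistortPoints(np.float64(uv).reshape(-1,1,2),K,np.array(c["dist_coeffs"]))[:,0]
    W=c["world_from_camera"];d=np.c_[n,np.ones(len(n))]@W[:3,:3].T
    return W[:3,3]+d*((z-W[2,3])/d[:,2])[:,None]
def mask(c,hand=None):
    h=cv2.cvtColor(c["pixels"],cv2.COLOR_RGB2HSV)
    return ((h[...,0]>=5)&(h[...,0]<=14)&(h[...,1]>140)&(h[...,2]>125)).astype(np.uint8)
def box(x0,x1,y0,y1,z0,z1): return np.array([[x,y,z] for x in(x0,x1) for y in(y0,y1) for z in(z0,z1)])/1e3
def boxes(s): # s=+1 left, -1 right
    B=[box(-42.5,42.5,-25,-5,0,5),box(-42.5,-20.5,-25,25,0,5),box(-38,38,-20,-10,5,35)]
    for b in B: b[:,1]*=s
    return B
def sil(c,x,y,a,s,z=0,S=4):
    m=np.zeros((420*S,560*S),np.uint8);R=np.array([[np.cos(a),-np.sin(a),0],[np.sin(a),np.cos(a),0],[0,0,1]])
    for b in boxes(s):
        p=proj(c,b@R.T+[x,y,z]); cv2.fillConvexPoly(m,cv2.convexHull(np.round((p+.5)*S-.5).astype(np.int32)),255)
    return cv2.resize(m,(560,420),interpolation=cv2.INTER_AREA)/255.
def fit(cams,x,y,s,z=0,a0s=None,rad=22):
    ms=[]
    for c in cams:
        m=mask(c); u=proj(c,[[x,y,z+.012]])[0]; w=np.zeros_like(m); cv2.circle(w,(int(u[0]),int(u[1])),rad,1,-1)
        n,l=cv2.connectedComponents(m); keep=[i for i in range(1,n) if (w[l==i]).mean()>.6]
        ms.append(np.isin(l,keep).astype(float))
    def cost(p):
        t=0
        for c,m in zip(cams,ms):
            q=sil(c,p[0],p[1],p[2],s,z); t+=1-np.minimum(q,m).sum()/max(np.maximum(q,m).sum(),1)
        return t/len(cams)
    best=None
    for a in (a0s if a0s is not None else np.arange(0,2*np.pi,np.pi/8)):
        o=minimize(cost,[x,y,a],method="Nelder-Mead",options=dict(initial_simplex=np.array([[x,y,a],[x+.01,y,a],[x,y+.01,a],[x,y,a+.3]]),xatol=2e-4,fatol=1e-4,maxiter=90))
        if best is None or o.fun<best.fun: best=o
    return best.x,best.fun
E
cat > m.py <<'E'
from h import *; from station import r
cs=[r.capture("scene"),r.capture("side")]
for uv in [(290,187),(328,190),(236,252),(343,247)]:
    p=back(cs[0],[uv],.012)[0]
    for s in(1,-1):
        x,f=fit(cs,p[0],p[1],s); print(uv,"LR"[s<0],x[:2].round(4),np.degrees(x[2]).round(1),round(f,3))
for c,uvs,z in[(cs[0],[(121,193),(190,174),(196,206),(126,221)],.012),(cs[0],[(377,189),(447,187),(457,220),(386,227)],.012)]:
    print(back(c,uvs,z).round(3))
E
time python3 m.py
```

```text
(290, 187) L [0.4472 0.002 ] 193.5 0.374
(290, 187) R [0.4473 0.0015] 11.3 0.22
(328, 190) L [0.4535 0.1219] 392.7 0.407
(328, 190) R [0.4537 0.122 ] 211.0 0.504
(236, 252) L [ 0.6548 -0.1283] 248.0 0.422
(236, 252) R [ 0.633  -0.1174] 236.6 0.477
(343, 247) L [0.631  0.1278] 94.8 0.678
(343, 247) R [0.6306 0.1278] 275.2 0.668
[[ 0.447 -0.426  0.012]
 [ 0.385 -0.25   0.012]
 [ 0.501 -0.226  0.012]
 [ 0.544 -0.397  0.012]]
[[0.462 0.237 0.012]
 [0.462 0.421 0.012]
 [0.575 0.418 0.012]
 [0.589 0.239 0.012]]
real	2m40.298s
user	2m53.684s
sys	2m50.977s
```

View pics/crop0.png

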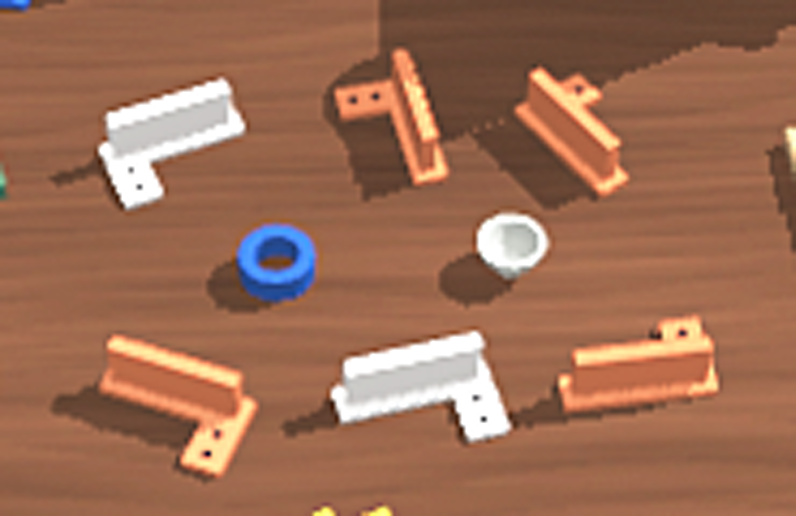

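Run:
```python
import cv2
a=cv2.imread("pics/scene0.png");h=cv2.cvtColor(a,cv2.COLOR_BGR2HSV);b=cv2.imread("pics/side0.png");g=cv2.cvtColor(b,cv2.COLOR_BGR2HSV)
f=lambda x,y:(int(195+x/4.3),int(160+y/4.3))
for n,p in dict(rib3=f(160,380),top3=f(160,355),foot3=f(230,430),rib2=f(570,135),foot1=f(350,105),rib1=f(410,130),rib4=f(640,375),w1=f(300,30),w2=f(600,250),w3=f(100,300),wsh=f(370,160),pale=(398,210),pale2=(435,205),green=(140,200),green2=(175,195)).items(): print(n,p,h[p[1],p[0]])
for p in[(310,230),(300,256),(218,258),(225,268),(240,198),(262,330),(240,310),(310,170),(200,300)]:print(p,g[p[1],p[0]])
```

```text
rib3 (232, 248) [  9 158 189]
top3 (232, 242) [ 23  97 255]
foot3 (248, 260) [ 21  97 255]
rib2 (327, 191) [  9 157 177]
foot1 (276, 184) [  9 149 235]
rib1 (290, 190) [  8 158 173]
rib4 (343, 247) [  8 157 193]
w1 (264, 166) [ 10 129 154]
w2 (334, 218) [ 10 129 156]
w3 (218, 229) [  9 128 153]
wsh (281, 197) [ 10 128 100]
pale (398, 210) [ 27  45 255]
pale2 (435, 205) [ 25  60 254]
green (140, 200) [ 75 101 197]
green2 (175, 195) [ 75 101 201]
(310, 230) [ 10 163 172]
(300, 256) [ 12 160 236]
(218, 258) [ 11 162 187]
(225, 268) [ 13 162 242]
(240, 198) [ 12 158 220]
(262, 330) [ 18  91 207]
(240, 310) [ 18  87 218]
(310, 170) [ 74  94 155]
(200, 300) [ 15 119 122]
```

```bash
python3 - <<'E'
t=open("h.py").read()
i=t.index("def mask");j=t.index("def box(")
t=t[:i]+'''def mask(c,kind="cu"):
    H=cv2.cvtColor(c["pixels"],cv2.COLOR_RGB2HSV).astype(int);h,s,v=H[...,0],H[...,1],H[...,2]
    if kind=="cu": m=((h>4)&(h<15)&(s>144)&(v>60))|((v>212)&(s>75)&(h<25)&(h>4))
    if kind=="green": m=(h>62)&(h<88)&(s>70)&(v>50)
    if kind=="pale": m=(h>10)&(h<35)&(s<108)&(s>25)&(v>110)
    return m.astype(np.uint8)
'''+t[j:]
i=t.index("def sil")
t=t[:i]+'''TRAY=[box(-60,60,-87.5,87.5,0,12)]
def sil(c,x,y,a,B,z,o,w,S=4):
    m=np.zeros((w*S,w*S),np.uint8);R=np.array([[np.cos(a),-np.sin(a),0],[np.sin(a),np.cos(a),0],[0,0,1]])
    for b in B:
        p=proj(c,b@R.T+[x,y,z])-o; cv2.fillConvexPoly(m,cv2.convexHull(np.round((p+.5)*S-.5).astype(np.int32)),255)
    return cv2.resize(m,(w,w),interpolation=cv2.INTER_AREA)/255.
def fit(cams,x,y,B,a,z=0,w=80,kind="cu",out=None,d=(.01,.25)):
    D=[]
    for c in cams:
        m=mask(c,kind); u=proj(c,[[x,y,z+.012]])[0]; o=np.clip((u-w/2).astype(int),0,[560-w,420-w]); m=m[o[1]:o[1]+w,o[0]:o[0]+w]
        n,l,st,ce=cv2.connectedComponentsWithStats(m); q=sil(c,x,y,a,B,z,o,w)
        k=[i for i in range(1,n) if st[i,4]>8 and q[l==i].mean()>.3]
        D.append((c,o,np.isin(l,k).astype(float)))
    def cost(p):
        t=0
        for c,o,m in D:
            q=sil(c,p[0],p[1],p[2],B,z,o,w); t+=1-np.minimum(q,m).sum()/max(np.maximum(q,m).sum(),1)
        return t/len(cams)
    f=minimize(cost,[x,y,a],method="Nelder-Mead",options=dict(initial_simplex=np.array([[x,y,a],[x+d[0],y,a],[x,y+d[0],a],[x,y,a+d[1]]]),xatol=1e-4,fatol=1e-5,maxiter=200))
    if out is not None:
        for c,o,m in D: q=sil(c,*f.x,B,z,o,w); out.append(cv2.resize(np.uint8(np.dstack([m*200,q*0,q*255])),(200,200),interpolation=cv2.INTER_NEAREST))
    return f.x,f.fun
'''
open("h.py","w").write(t)
open("m.py","w").write('''
from h import *; from station import r
cs=[r.capture("scene"),r.capture("side")];out=[]
for n,x,y,a,s in [("R1",.447,.0017,11,-1),("L2",.453,.122,33,1),("L3",.64,-.12,248,1),("R4",.631,.128,275,-1)]:
    for d in((.01,.25),(-.008,-.2)):
        o=[];p,f=fit(cs,x,y,boxes(s),np.radians(a),out=o,d=d); print(n,p[:2].round(4),np.degrees(p[2]).round(1),round(f,3))
    out.append(np.vstack(o))
for k,x,y,a in(("green",.469,-.325,15),("pale",.52,.33,0)):
  for c in ([cs[0]],[cs[1]],cs):
    o=[];p,f=fit(c,x,y,TRAY,np.radians(a),w=150,kind=k,out=o); print(k,p[:2].round(4),np.degrees(p[2]).round(1),round(f,3))
  out.append(np.vstack(o))
cv2.imwrite("pics/fit0.png",cv2.resize(np.hstack(out),(800,267)))
''')
E
time python3 m.py
```

```text
R1 [0.4481 0.0015] 11.4 0.358
R1 [0.4481 0.0016] 11.2 0.358
L2 [0.4536 0.1218] 32.7 0.295
L2 [0.4539 0.1222] 32.0 0.297
L3 [ 0.6541 -0.1284] 247.9 0.12
L3 [ 0.6544 -0.1285] 247.1 0.119
R4 [0.628  0.1286] 275.7 0.121
R4 [0.6283 0.1279] 276.0 0.123
green [ 0.4566 -0.3291] 17.5 0.037
green [ 0.4524 -0.3263] 14.8 0.098
green [ 0.4556 -0.3289] 17.3 0.072
pale [0.5197 0.3283] 3.0 0.032
pale [0.5161 0.3301] 3.0 0.013
pale [0.5173 0.33  ] 3.3 0.04
real	0m3.155s
user	0m2.535s
sys	0m0.362s
```

View pics/fit0.png

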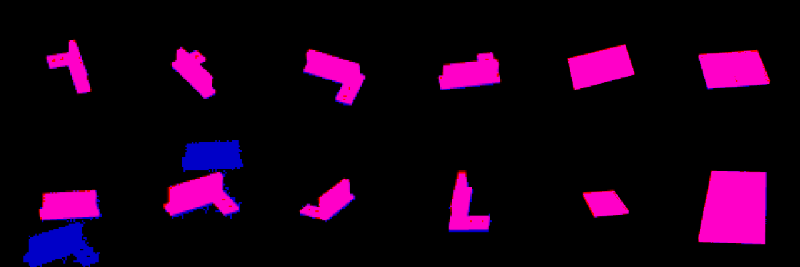

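```bash
cat > g.py <<'E'
import numpy as np
T0=np.array([.155,.605,.2387]);
BR={"R1":(.448,.0016,11.3,-1),"L2":(.4537,.122,32.3,1),"L3":(.6543,-.1285,247.5,1),"R4":(.6282,.128,275.9,-1)}
TR={"P":(.5175,.330,3.2),"G":(.456,-.329,17.3)}
def rib(x,y,a,s): a=np.radians(a); return np.array([x+.015*s*np.sin(a),y-.015*s*np.cos(a)])
def bay(t,k,a,s):
    x,y,b=TR[t]; b=np.radians(b); return rib(x-k*.0425*np.sin(b),y+k*.0425*np.cos(b),a,s)
E
python3 - <<'E'
from g import *; from h import *; from station import r
for k,v in BR.items():
    print(k,rib(*v).round(4),v[2])
    for t,j in (("P",1),("P",-1)) if k[0]=="L" else (("G",1),("G",-1)):
        for f in(0,180): print("   ",t,j,"yaw",TR[t][2]+f,bay(t,j,TR[t][2]+f,v[3]).round(4))
c=r.capture("scene");s=r.capture("side")
print("pot base",back(c,[(340,328)],0),back(s,[(141,251)],0))
# cactus top: intersect rays
def ray(c,uv): a=back(c,[uv],.0)[0];b=back(c,[uv],.2)[0];return a,b-a
a,d=ray(c,(344,283));e,g=ray(s,(135,202))
k=np.linalg.lstsq(np.c_[d,-g],e-a,rcond=None)[0];print("top",a+k[0]*d,e+k[1]*g)
print("L3 foot check; level",back(c,[(234,340)],.03))
E
```

```text
R1 [0.4451 0.0163] 11.3
    G 1 yaw 17.3 [ 0.4389 -0.2741]
    G 1 yaw 197.3 [ 0.4478 -0.3027]
    G -1 yaw 17.3 [ 0.4642 -0.3553]
    G -1 yaw 197.3 [ 0.4731 -0.3839]
L2 [0.4617 0.1093] 32.3
    P 1 yaw 3.2 [0.516  0.3575]
    P 1 yaw 183.2 [0.5143 0.3874]
    P -1 yaw 3.2 [0.5207 0.2726]
    P -1 yaw 183.2 [0.519  0.3025]
L3 [ 0.6404 -0.1228] 247.5
    P 1 yaw 3.2 [0.516  0.3575]
    P 1 yaw 183.2 [0.5143 0.3874]
    P -1 yaw 3.2 [0.5207 0.2726]
    P -1 yaw 183.2 [0.519  0.3025]
R4 [0.6431 0.1295] 275.9
    G 1 yaw 17.3 [ 0.4389 -0.2741]
    G 1 yaw 197.3 [ 0.4478 -0.3027]
    G -1 yaw 17.3 [ 0.4642 -0.3553]
    G -1 yaw 197.3 [ 0.4731 -0.3839]
pot base [[0.85051293 0.10028396 0.        ]] [[0.82660825 0.1171317  0.        ]]
top [0.81957735 0.10168699 0.12373087] [0.82195929 0.1037177  0.1224785 ]
L3 foot check; level [[ 0.88609781 -0.11999809  0.03      ]]
```

View pics/wrist0.png

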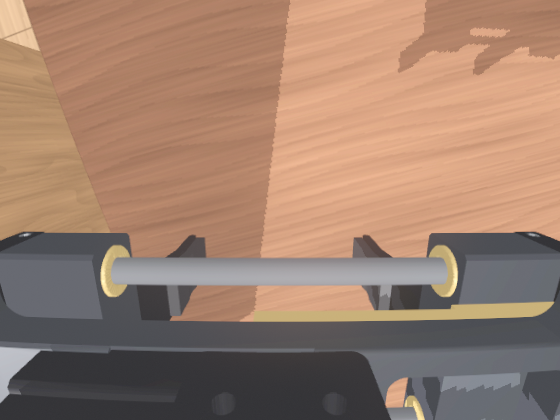

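>>> {"method": "servo_tool", "body": {
  "targets": [
    [0.64,-1.03,-0.29,0.05,45],
    [1.28,-2.06,-0.58,0.1,45],
    [1.92,-3.09,-0.87,0.15,45],
    [2.56,-4.13,-1.16,0.2,45],
    [3.2,-5.16,-1.45,0.255,45]
  ]
}}

```text
time_s: 0.87
tcp_pos: [0.2516, 0.4491, 0.1959]
ee_rot: [[1.0, 0.007, 0.0], [0.007, -1.0, 0.0], [0.0, -0.0, -1.0]]
wrist_force: [1.2, 0.6, 0.2]
gripper_width: 0.709
gripper_force: 0.0
```

>>> {"method": "servo_tool", "body": {
  "targets": [
    [0.64,-1.03,-0.29,0.05,45],
    [1.28,-2.06,-0.58,0.1,45],
    [1.92,-3.09,-0.87,0.15,45],
    [2.56,-4.13,-1.16,0.2,45],
    [3.2,-5.16,-1.45,0.255,45]
  ]
}}

```text
time_s: 1.28
tcp_pos: [0.3477, 0.2943, 0.1526]
ee_rot: [[0.966, 0.259, 0.001], [0.259, -0.966, 0.001], [0.001, -0.001, -1.0]]
wrist_force: [0.7, 1.2, -0.4]
gripper_width: 0.522
gripper_force: 0.0
```

>>> {"method": "servo_tool", "body": {
  "targets": [
    [0.64,-1.03,-0.29,0.05,45],
    [1.28,-2.06,-0.58,0.1,45],
    [1.92,-3.09,-0.87,0.15,45],
    [2.56,-4.13,-1.16,0.2,45],
    [3.2,-5.16,-1.45,0.255,45]
  ]
}}

```text
time_s: 1.7
tcp_pos: [0.4439, 0.1396, 0.1091]
ee_rot: [[0.869, 0.494, 0.001], [0.494, -0.869, 0.001], [0.001, -0.0, -1.0]]
wrist_force: [0.7, 1.4, 0.4]
gripper_width: 0.515
gripper_force: 0.0
```

>>> {"method": "servo_tool", "body": {
  "targets": [
    [0.3,-0.5,0,0.05,45],
    [0.59,-1.01,0,0.05,45],
    [0.59,-1.01,-0.6,0.05,45],
    [0.59,-1.01,-1.2,0.05,45],
    [0.59,-1.01,-1.6,0.05,45]
  ]
}}

```text
time_s: 2.12
tcp_pos: [0.4607, 0.11, 0.0601]
ee_rot: [[0.846, 0.533, -0.001], [0.533, -0.846, -0.0], [-0.001, -0.0, -1.0]]
wrist_force: [-0.1, 0.3, -1.4]
gripper_width: 0.518
gripper_force: 0.0
```

>>> {"method": "servo_tool", "body": {
  "targets": [
    [0,0,-0.4,0,45],
    [0,0,-0.8,0,45],
    [0,0,-1.1,0,45],
    [0,0,-1.1,0,45],
    [0,0,-1.1,0,0]
  ]
}}

```text
time_s: 2.53
tcp_pos: [0.4608, 0.1107, 0.0279]
ee_rot: [[0.845, 0.535, -0.001], [0.535, -0.845, -0.001], [-0.001, 0.0, -1.0]]
wrist_force: [0.5, -0.5, -0.0]
gripper_width: 0.487
gripper_force: 0.0
```

>>> {"method": "servo_tool", "body": {
  "targets": [
    [0,0,0,0,0],
    [0,0,0,0,0],
    [0,0,0,0,0],
    [0,0,0,0,0],
    [0,0,0,0,0]
  ]
}}

```text
time_s: 2.95
tcp_pos: [0.461, 0.1108, 0.0284]
ee_rot: [[0.845, 0.535, 0.001], [0.535, -0.845, 0.0], [0.001, 0.0, -1.0]]
wrist_force: [0.0, -0.6, -0.0]
gripper_width: 0.147
gripper_force: 0.0
```

>>> {"method": "servo_tool", "body": {
  "targets": [
    [0,0,0,0,0],
    [0,0,0,0,0],
    [0,0,0.3,0,0],
    [0,0,0.8,0,0],
    [0,0,1.5,0,0]
  ]
}}

```text
time_s: 3.37
tcp_pos: [0.4595, 0.11, 0.0726]
ee_rot: [[0.845, 0.534, -0.004], [0.534, -0.845, -0.002], [-0.004, -0.0, -1.0]]
wrist_force: [-0.1, 0.7, -1.3]
gripper_width: 0.116
gripper_force: 30.0
```

>>> {"method": "servo_tool", "body": {
  "targets": [
    [0,0,0.7,0,0],
    [0.2,0.6,1,-0.04,0],
    [0.5,1.4,1,-0.1,0],
    [0.8,2.2,1,-0.18,0],
    [1.1,3,1,-0.27,0]
  ]
}}

```text
time_s: 3.78
tcp_pos: [0.4939, 0.2015, 0.104]
ee_rot: [[0.958, 0.286, 0.001], [0.286, -0.958, 0.001], [0.001, -0.0, -1.0]]
wrist_force: [-0.7, 0.3, -0.6]
gripper_width: 0.113
gripper_force: 30.0
```

>>> {"method": "servo_tool", "body": {
  "targets": [
    [0.3,0.8,0,-0.08,0],
    [0.6,1.6,0,-0.16,0],
    [0.8,2.2,0,-0.22,0],
    [0.89,2.39,0,-0.238,0],
    [0.89,2.39,0,-0.238,0]
  ]
}}

```text
time_s: 4.2
tcp_pos: [0.5207, 0.2735, 0.103]
ee_rot: [[0.998, 0.058, 0.0], [0.058, -0.998, 0.0], [0.0, -0.0, -1.0]]
wrist_force: [-0.1, -0.1, -0.9]
gripper_width: 0.111
gripper_force: 30.0
```

Run:
```python
from station import r
import cv2
from h import *
c=r.capture("scene");s=r.capture("side")
cv2.imwrite("pics/c1.png",np.hstack([cv2.resize(c["pixels"][120:270,300:500],(400,300)),cv2.resize(s["pixels"][200:380,180:360],(400,300))])[:,:,::-1])
print(r.sense()["tcp_pos"],r.sense()["gripper_width"],r.sense()["gripper_force"])
```

```text
[0.51969619 0.2715499  0.10276607] 0.11029286126006226 29.99980878084898
```

View pics/c1.png

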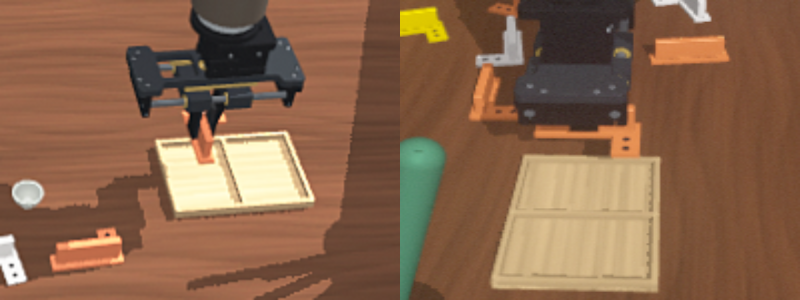

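>>> {"method": "servo_tool", "body": {
  "targets": [
    [0,0,-0.5,0,0],
    [0,0,-1.1,0,0],
    [0,0,-1.7,0,0],
    [0,0,-2.1,0,0],
    [0,0,-2.3,0,0]
  ]
}}

```text
time_s: 4.72
tcp_pos: [0.519, 0.2701, 0.0325]
ee_rot: [[0.998, 0.055, -0.003], [0.055, -0.998, -0.003], [-0.004, 0.002, -1.0]]
wrist_force: [-0.8, 1.0, 1.0]
gripper_width: 0.113
gripper_force: 30.0
```

>>> {"method": "servo_tool", "body": {
  "targets": [
    [0,0,0,0,0],
    [0,0,0,0,10],
    [0,0,0,0,16],
    [0,0,0,0,32],
    [0,0,0,0,32]
  ]
}}

```text
time_s: 5.13
tcp_pos: [0.5209, 0.2727, 0.035]
ee_rot: [[0.998, 0.056, 0.001], [0.056, -0.998, 0.001], [0.001, -0.001, -1.0]]
wrist_force: [0.2, 0.3, 0.2]
gripper_width: 0.254
gripper_force: 0.0
```

>>> {"method": "servo_tool", "body": {
  "targets": [
    [0,0,0.1,0,32],
    [0,0,0.5,0,32],
    [0,0,1.2,0,32],
    [0,0,2,0,40],
    [0,0,2.5,0,45]
  ]
}}

```text
time_s: 5.55
tcp_pos: [0.5213, 0.273, 0.1117]
ee_rot: [[0.998, 0.057, 0.003], [0.057, -0.998, 0.002], [0.003, -0.002, -1.0]]
wrist_force: [0.7, -0.4, 0.5]
gripper_width: 0.448
gripper_force: 0.0
```

>>> {"method": "servo_tool", "body": {
  "targets": [
    [0.2,-0.66,0,-0.1,45],
    [0.4,-1.32,0,-0.2,45],
    [0.6,-1.98,0,-0.3,45],
    [0.8,-2.64,0,-0.4,45],
    [1,-3.3,0,-0.505,45]
  ]
}}

```text
time_s: 5.97
tcp_pos: [0.5507, 0.1727, 0.1097]
ee_rot: [[0.899, -0.438, 0.001], [-0.438, -0.899, 0.0], [0.0, -0.001, -1.0]]
wrist_force: [0.4, -0.0, -0.2]
gripper_width: 0.517
gripper_force: 0.0
```

>>> {"method": "servo_tool", "body": {
  "targets": [
    [0.2,-0.66,0,-0.1,45],
    [0.4,-1.32,0,-0.2,45],
    [0.6,-1.98,0,-0.3,45],
    [0.8,-2.64,0,-0.4,45],
    [1,-3.3,0,-0.505,45]
  ]
}}

```text
time_s: 6.38
tcp_pos: [0.5808, 0.0735, 0.1096]
ee_rot: [[0.575, -0.818, 0.001], [-0.818, -0.575, 0.0], [0.0, -0.001, -1.0]]
wrist_force: [0.6, 0.3, -0.2]
gripper_width: 0.517
gripper_force: 0.0
```

>>> {"method": "servo_tool", "body": {
  "targets": [
    [0.2,-0.66,0,-0.1,45],
    [0.4,-1.32,0,-0.2,45],
    [0.6,-1.98,0,-0.3,45],
    [0.8,-2.64,0,-0.4,45],
    [1,-3.3,0,-0.505,45]
  ]
}}

```text
time_s: 6.8
tcp_pos: [0.6108, -0.0255, 0.1096]
ee_rot: [[0.107, -0.994, 0.001], [-0.994, -0.107, 0.0], [-0.0, -0.001, -1.0]]
wrist_force: [-0.1, 0.3, 1.0]
gripper_width: 0.518
gripper_force: 0.0
```

>>> {"method": "servo_tool", "body": {
  "targets": [
    [0.2,-0.66,0,-0.1,45],
    [0.4,-1.32,0,-0.2,45],
    [0.6,-1.98,0,-0.3,45],
    [0.8,-2.64,0,-0.4,45],
    [0.98,-3.3,0,-0.505,45]
  ]
}}

```text
time_s: 7.22
tcp_pos: [0.6402, -0.1246, 0.1096]
ee_rot: [[-0.387, -0.922, 0.001], [-0.922, 0.387, -0.0], [-0.0, -0.001, -1.0]]
wrist_force: [0.4, -0.4, 0.2]
gripper_width: 0.515
gripper_force: 0.0
```

>>> {"method": "servo_tool", "body": {
  "targets": [
    [0,0,0,0,45],
    [0,0,-0.2,0,45],
    [0,0,-0.6,0,45],
    [0,0,-1,0,45],
    [0,0,-1,0,45]
  ]
}}

```text
time_s: 7.63
tcp_pos: [0.6373, -0.1225, 0.0752]
ee_rot: [[-0.382, -0.924, -0.007], [-0.924, 0.382, 0.001], [0.002, 0.007, -1.0]]
wrist_force: [-0.6, 0.5, 0.0]
gripper_width: 0.517
gripper_force: 0.0
```

Run:
```python
from station import r
from h import *
c=r.capture("scene");s=r.capture("side")
for nm,a0,z,x,y,B in(("L2 placed",3.2,.004,.5199,.2876,boxes(1)),):
    p,f=fit([c,s],x,y,B,np.radians(a0),z=z);print(p,f)
w=r.capture("wrist")
cv2.imwrite("pics/c2.png",np.hstack([cv2.resize(w["pixels"],(400,300)),cv2.resize(c["pixels"][160:280,360:480],(300,300))])[:,:,::-1])
```

```text
[0.51846191 0.28697801 0.05405785] 0.43995246922075326
```

View pics/c2.png

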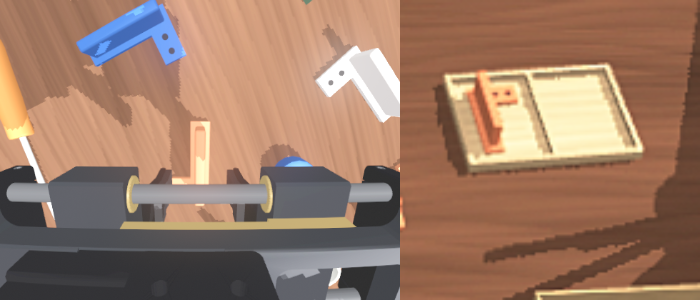

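>>> {"method": "servo_tool", "body": {
  "targets": [
    [0,0,-0.4,0,45],
    [0,0,-0.9,0,45],
    [0,0,-1.4,0,45],
    [0,0,-1.7,0,45],
    [0,0,-1.7,0,20]
  ]
}}

```text
time_s: 8.2
tcp_pos: [0.6383, -0.1234, 0.0254]
ee_rot: [[-0.383, -0.924, -0.005], [-0.924, 0.383, 0.0], [0.002, 0.004, -1.0]]
wrist_force: [-0.6, 0.6, -0.9]
gripper_width: 0.488
gripper_force: 0.0
```

>>> {"method": "servo_tool", "body": {
  "targets": [
    [0,0,0,0,0],
    [0,0,0,0,0],
    [0,0,0,0,0],
    [0,0,0,0,0],
    [0,0,0,0,0]
  ]
}}

```text
time_s: 8.62
tcp_pos: [0.6402, -0.1236, 0.0288]
ee_rot: [[-0.383, -0.924, 0.001], [-0.924, 0.383, 0.0], [-0.001, -0.001, -1.0]]
wrist_force: [-0.9, 0.9, 0.4]
gripper_width: 0.145
gripper_force: 0.2
```

>>> {"method": "servo_tool", "body": {
  "targets": [
    [0,0,0,0,0],
    [0,0,0,0,0],
    [0,0,0,0,0],
    [0,0,0,0,0],
    [0,0,0,0,0]
  ]
}}

```text
time_s: 9.03
tcp_pos: [0.6401, -0.1236, 0.0287]
ee_rot: [[-0.383, -0.924, 0.001], [-0.924, 0.383, -0.0], [-0.0, -0.001, -1.0]]
wrist_force: [-1.2, 1.6, 4.6]
gripper_width: 0.111
gripper_force: 30.0
```

>>> {"method": "servo_tool", "body": {
  "targets": [
    [0,0,0.2,0,0],
    [0,0,0.6,0,0],
    [0,0,1.2,0,0],
    [0,0,1.9,0,0],
    [0,0,2.6,0,0]
  ]
}}

```text
time_s: 9.45
tcp_pos: [0.6397, -0.1237, 0.107]
ee_rot: [[-0.383, -0.924, -0.001], [-0.924, 0.383, -0.0], [0.0, 0.0, -1.0]]
wrist_force: [0.5, 0.8, -0.1]
gripper_width: 0.114
gripper_force: 30.0
```

>>> {"method": "servo_tool", "body": {
  "targets": [
    [-0.15,0.6,0,-0.04,0],
    [-0.36,1.45,0,-0.1,0],
    [-0.58,2.35,0,-0.16,0],
    [-0.82,3.3,0,-0.22,0],
    [-1.05,4.26,0,-0.28,0]
  ]
}}

```text
time_s: 9.87
tcp_pos: [0.6081, 0.0051, 0.1068]
ee_rot: [[-0.626, -0.78, 0.001], [-0.78, 0.626, 0.0], [-0.001, -0.0, -1.0]]
wrist_force: [0.7, 0.3, -0.8]
gripper_width: 0.112
gripper_force: 30.0
```

>>> {"method": "servo_tool", "body": {
  "targets": [
    [-0.22,0.9,0,-0.06,0],
    [-0.43,1.75,0,-0.12,0],
    [-0.64,2.6,0,-0.17,0],
    [-0.84,3.4,0,-0.22,0],
    [-1.05,4.26,0,-0.28,0]
  ]
}}

```text
time_s: 10.28
tcp_pos: [0.5766, 0.1332, 0.1068]
ee_rot: [[-0.817, -0.577, 0.001], [-0.577, 0.817, 0.0], [-0.001, -0.0, -1.0]]
wrist_force: [0.3, -0.0, -0.1]
gripper_width: 0.113
gripper_force: 30.0
```

>>> {"method": "servo_tool", "body": {
  "targets": [
    [-0.22,0.9,0,-0.06,0],
    [-0.43,1.75,0,-0.12,0],
    [-0.64,2.6,0,-0.17,0],
    [-0.84,3.4,0,-0.22,0],
    [-1.05,4.26,0,-0.28,0]
  ]
}}

```text
time_s: 10.7
tcp_pos: [0.5451, 0.261, 0.1067]
ee_rot: [[-0.944, -0.329, 0.001], [-0.329, 0.944, 0.0], [-0.001, 0.0, -1.0]]
wrist_force: [0.8, -0.1, -0.6]
gripper_width: 0.116
gripper_force: 30.0
```

>>> {"method": "servo_tool", "body": {
  "targets": [
    [-0.24,1,0,-0.06,0],
    [-0.5,2,0,-0.13,0],
    [-0.75,3,0,-0.2,0],
    [-0.95,3.8,0,-0.25,0],
    [-1.04,4.25,0,-0.282,0]
  ]
}}

```text
time_s: 11.12
tcp_pos: [0.5135, 0.3903, 0.1067]
ee_rot: [[-0.998, -0.056, 0.001], [-0.056, 0.998, 0.001], [-0.001, 0.001, -1.0]]
wrist_force: [-0.3, -0.7, 0.2]
gripper_width: 0.114
gripper_force: 30.0
```

>>> {"method": "servo_tool", "body": {
  "targets": [
    [0,0,0,0,0],
    [0,0,0,0,0],
    [0,0,-0.3,0,0],
    [0,0,-0.6,0,0],
    [0,0,-0.6,0,0]
  ]
}}

```text
time_s: 11.53
tcp_pos: [0.5132, 0.3851, 0.0853]
ee_rot: [[-0.999, -0.054, -0.004], [-0.054, 0.999, -0.003], [0.004, -0.003, -1.0]]
wrist_force: [-0.1, -0.3, -0.9]
gripper_width: 0.111
gripper_force: 30.0
```

>>> {"method": "servo_tool", "body": {
  "targets": [
    [0,0,-0.4,0,0],
    [0,0,-0.9,0,0],
    [0,0,-1.4,0,0],
    [0,0,-1.7,0,0],
    [0,0,-1.83,0,0]
  ]
}}

```text
time_s: 11.95
tcp_pos: [0.5135, 0.3859, 0.0325]
ee_rot: [[-0.998, -0.056, -0.003], [-0.056, 0.998, -0.004], [0.003, -0.004, -1.0]]
wrist_force: [-8.7, -4.5, 21.5]
gripper_width: 0.109
gripper_force: 30.0
```

>>> {"method": "servo_tool", "body": {
  "targets": [
    [0,0,0,0,0],
    [0,0,0,0,10],
    [0,0,0,0,16],
    [0,0,0,0,32],
    [0,0,0,0,32]
  ]
}}

```text
time_s: 12.37
tcp_pos: [0.5144, 0.3875, 0.0333]
ee_rot: [[-0.998, -0.056, 0.0], [-0.056, 0.998, 0.0], [-0.0, 0.0, -1.0]]
wrist_force: [-0.5, 0.3, -0.4]
gripper_width: 0.259
gripper_force: 0.0
```

>>> {"method": "servo_tool", "body": {
  "targets": [
    [0,0,0.1,0,32],
    [0,0,0.5,0,32],
    [0,0,1.2,0,32],
    [0,0,2,0,40],
    [0,0,2.5,0,45]
  ]
}}

```text
time_s: 12.78
tcp_pos: [0.5152, 0.3882, 0.1118]
ee_rot: [[-0.998, -0.056, 0.003], [-0.056, 0.998, 0.003], [-0.003, 0.002, -1.0]]
wrist_force: [0.7, 1.0, 0.3]
gripper_width: 0.445
gripper_force: 0.0
```

>>> {"method": "servo_tool", "body": {
  "targets": [
    [-0.15,-0.83,0,0.01,45],
    [-0.31,-1.65,0,0.02,45],
    [-0.46,-2.5,0,0.03,45],
    [-0.62,-3.3,0,0.04,45],
    [-0.77,-4.13,0,0.047,45]
  ]
}}

```text
time_s: 13.2
tcp_pos: [0.491, 0.2627, 0.1095]
ee_rot: [[-0.995, -0.104, 0.001], [-0.104, 0.995, 0.001], [-0.002, 0.001, -1.0]]
wrist_force: [-0.7, -0.6, 0.1]
gripper_width: 0.513
gripper_force: 0.0
```

>>> {"method": "servo_tool", "body": {
  "targets": [
    [-0.15,-0.83,0,0.01,45],
    [-0.31,-1.65,0,0.02,45],
    [-0.46,-2.5,0,0.03,45],
    [-0.62,-3.3,0,0.04,45],
    [-0.77,-4.13,0,0.047,45]
  ]
}}

```text
time_s: 13.62
tcp_pos: [0.468, 0.1387, 0.1094]
ee_rot: [[-0.989, -0.15, 0.002], [-0.15, 0.989, 0.001], [-0.002, 0.001, -1.0]]
wrist_force: [0.6, -0.5, 0.5]
gripper_width: 0.512
gripper_force: 0.0
```

>>> {"method": "servo_tool", "body": {
  "targets": [
    [-0.15,-0.83,0,0.01,45],
    [-0.31,-1.65,0,0.02,45],
    [-0.46,-2.5,0,0.03,45],
    [-0.62,-3.3,0,0.04,45],
    [-0.77,-4.13,0,0.047,45]
  ]
}}

```text
time_s: 14.03
tcp_pos: [0.445, 0.0147, 0.1094]
ee_rot: [[-0.98, -0.197, 0.002], [-0.197, 0.98, 0.001], [-0.002, 0.0, -1.0]]
wrist_force: [0.3, -0.2, 0.2]
gripper_width: 0.521
gripper_force: 0.0
```

>>> {"method": "servo_tool", "body": {
  "targets": [
    [0,0,0,0,45],
    [0,0,-0.2,0,45],
    [0,0,-0.6,0,45],
    [0,0,-1,0,45],
    [0,0,-1,0,45]
  ]
}}

```text
time_s: 14.45
tcp_pos: [0.4441, 0.016, 0.0767]
ee_rot: [[-0.981, -0.196, -0.003], [-0.196, 0.981, -0.001], [0.003, -0.0, -1.0]]
wrist_force: [-0.1, 0.4, 0.5]
gripper_width: 0.518
gripper_force: 0.0
```

Run:
```python
from station import r
from h import *
c=r.capture("scene");w=r.capture("wrist")
cv2.imwrite("pics/c3.png",np.hstack([cv2.resize(w["pixels"],(400,300)),cv2.resize(c["pixels"][160:280,360:480],(300,300))])[:,:,::-1])
```

```text
(no output)
```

View pics/c3.png

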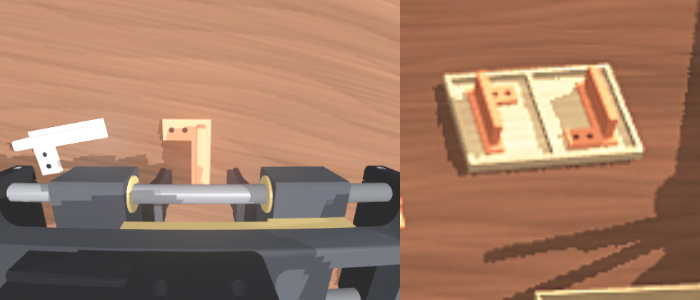

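>>> {"method": "servo_tool", "body": {
  "targets": [
    [0,0,-0.4,0,45],
    [0,0,-0.9,0,45],
    [0,0,-1.4,0,45],
    [0,0,-1.7,0,45],
    [0,0,-1.7,0,20]
  ]
}}

```text
time_s: 14.97
tcp_pos: [0.4445, 0.0159, 0.0263]
ee_rot: [[-0.981, -0.196, -0.002], [-0.196, 0.981, -0.001], [0.002, -0.0, -1.0]]
wrist_force: [-0.6, -0.3, -0.2]
gripper_width: 0.49
gripper_force: 0.0
```

>>> {"method": "servo_tool", "body": {
  "targets": [
    [0,0,0,0,0],
    [0,0,0,0,0],
    [0,0,0,0,0],
    [0,0,0,0,0],
    [0,0,0,0,0]
  ]
}}

```text
time_s: 15.38
tcp_pos: [0.4453, 0.0158, 0.0277]
ee_rot: [[-0.981, -0.196, 0.001], [-0.196, 0.981, 0.001], [-0.001, 0.0, -1.0]]
wrist_force: [0.4, 0.6, -0.1]
gripper_width: 0.146
gripper_force: 0.0
```

>>> {"method": "servo_tool", "body": {
  "targets": [
    [0,0,0,0,0],
    [0,0,0,0,0],
    [0,0,0,0,0],
    [0,0,0,0,0],
    [0,0,0,0,0]
  ]
}}

```text
time_s: 15.8
tcp_pos: [0.4452, 0.0158, 0.0277]
ee_rot: [[-0.981, -0.196, 0.001], [-0.196, 0.981, 0.0], [-0.001, 0.0, -1.0]]
wrist_force: [-1.3, 0.7, 5.7]
gripper_width: 0.113
gripper_force: 30.0
```

>>> {"method": "servo_tool", "body": {
  "targets": [
    [0,0,0.2,0,0],
    [0,0,0.6,0,0],
    [0,0,1.2,0,0],
    [0,0,1.9,0,0],
    [0,0,2.6,0,0]
  ]
}}

```text
time_s: 16.22
tcp_pos: [0.4442, 0.0153, 0.1057]
ee_rot: [[-0.981, -0.195, -0.002], [-0.195, 0.981, -0.001], [0.002, -0.0, -1.0]]
wrist_force: [0.5, -1.0, -1.5]
gripper_width: 0.109
gripper_force: 30.0
```

>>> {"method": "servo_tool", "body": {
  "targets": [
    [0,-0.4,0,0,0],
    [0,-1,0,0.01,0],
    [0,-1.7,0,0.02,0],
    [0,-2.4,0,0.03,0],
    [0,-3.2,0,0.035,0]
  ]
}}

```text
time_s: 16.63
tcp_pos: [0.4445, -0.0811, 0.1053]
ee_rot: [[-0.973, -0.231, -0.0], [-0.231, 0.973, 0.0], [0.0, 0.0, -1.0]]
wrist_force: [-0.2, 0.2, -0.6]
gripper_width: 0.115
gripper_force: 30.0
```

>>> {"method": "servo_tool", "body": {
  "targets": [
    [0,-0.8,0,0,0],
    [0,-1.6,0,0.01,0],
    [0,-2.4,0,0.02,0],
    [0,-3.2,0,0.03,0],
    [-0.1,-4,0,0.035,0]
  ]
}}

```text
time_s: 17.05
tcp_pos: [0.4418, -0.2016, 0.1052]
ee_rot: [[-0.965, -0.264, -0.0], [-0.264, 0.965, 0.0], [0.0, 0.0, -1.0]]
wrist_force: [0.9, 0.5, -0.3]
gripper_width: 0.114
gripper_force: 30.0
```

>>> {"method": "servo_tool", "body": {
  "targets": [
    [0,-0.8,0,0.01,0],
    [-0.05,-1.5,0,0.02,0],
    [-0.1,-2.1,0,0.03,0],
    [-0.1,-2.48,0,0.035,0],
    [-0.1,-2.48,0,0.035,0]
  ]
}}

```text
time_s: 17.47
tcp_pos: [0.4384, -0.2765, 0.1049]
ee_rot: [[-0.956, -0.295, -0.001], [-0.295, 0.956, -0.0], [0.001, 0.0, -1.0]]
wrist_force: [0.4, 0.3, -1.3]
gripper_width: 0.114
gripper_force: 30.0
```

>>> {"method": "servo_tool", "body": {
  "targets": [
    [0,0,0,0,0],
    [0,0,0,0,0],
    [0,0,-0.3,0,0],
    [0,0,-0.6,0,0],
    [0,0,-0.6,0,0]
  ]
}}

```text
time_s: 17.88
tcp_pos: [0.4374, -0.2736, 0.0849]
ee_rot: [[-0.955, -0.297, -0.004], [-0.297, 0.955, 0.002], [0.004, 0.003, -1.0]]
wrist_force: [-1.4, -0.1, -0.8]
gripper_width: 0.111
gripper_force: 30.0
```

>>> {"method": "servo_tool", "body": {
  "targets": [
    [0,0,-0.4,0,0],
    [0,0,-0.9,0,0],
    [0,0,-1.3,0,0],
    [0,0,-1.6,0,0],
    [0,0,-1.8,0,0]
  ]
}}

```text
time_s: 18.3
tcp_pos: [0.4384, -0.2743, 0.0319]
ee_rot: [[-0.955, -0.298, -0.002], [-0.298, 0.955, 0.001], [0.002, 0.001, -1.0]]
wrist_force: [-0.3, 0.2, -0.9]
gripper_width: 0.11
gripper_force: 30.0
```

>>> {"method": "servo_tool", "body": {
  "targets": [
    [0,0,0,0,0],
    [0,0,0,0,10],
    [0,0,0,0,16],
    [0,0,0,0,32],
    [0,0,0,0,32]
  ]
}}

```text
time_s: 18.72
tcp_pos: [0.4392, -0.2748, 0.0336]
ee_rot: [[-0.955, -0.297, 0.001], [-0.297, 0.955, -0.0], [-0.001, -0.001, -1.0]]
wrist_force: [-0.9, 0.6, -0.4]
gripper_width: 0.257
gripper_force: 0.0
```

>>> {"method": "servo_tool", "body": {
  "targets": [
    [0,0,0.1,0,32],
    [0,0,0.5,0,32],
    [0,0,1.2,0,32],
    [0,0,2,0,40],
    [0,0,2.5,0,45]
  ]
}}

```text
time_s: 19.13
tcp_pos: [0.4397, -0.2752, 0.1106]
ee_rot: [[-0.955, -0.298, 0.003], [-0.298, 0.955, -0.001], [-0.002, -0.002, -1.0]]
wrist_force: [0.4, -0.5, 0.2]
gripper_width: 0.446
gripper_force: 0.0
```

>>> {"method": "servo_tool", "body": {
  "targets": [
    [0.34,0.67,0,0.07,45],
    [0.68,1.35,0,0.14,45],
    [1.02,2.02,0,0.21,45],
    [1.36,2.7,0,0.28,45],
    [1.7,3.37,0,0.343,45]
  ]
}}

```text
time_s: 19.55
tcp_pos: [0.4903, -0.1728, 0.1088]
ee_rot: [[-0.797, -0.604, 0.001], [-0.604, 0.797, -0.0], [-0.001, -0.001, -1.0]]
wrist_force: [-1.1, 0.7, -0.7]
gripper_width: 0.517
gripper_force: 0.0
```

>>> {"method": "servo_tool", "body": {
  "targets": [
    [0.34,0.67,0,0.07,45],
    [0.68,1.35,0,0.14,45],
    [1.02,2.02,0,0.21,45],
    [1.36,2.7,0,0.28,45],
    [1.7,3.37,0,0.343,45]
  ]
}}

```text
time_s: 19.97
tcp_pos: [0.5413, -0.0715, 0.1087]
ee_rot: [[-0.548, -0.837, 0.001], [-0.837, 0.548, 0.0], [-0.0, -0.001, -1.0]]
wrist_force: [-0.0, 0.1, 0.5]
gripper_width: 0.517
gripper_force: 0.0
```

>>> {"method": "servo_tool", "body": {
  "targets": [
    [0.34,0.67,0,0.07,45],
    [0.68,1.35,0,0.14,45],
    [1.02,2.02,0,0.21,45],
    [1.36,2.7,0,0.28,45],
    [1.7,3.37,0,0.343,45]
  ]
}}

```text
time_s: 20.38
tcp_pos: [0.5923, 0.0296, 0.1086]
ee_rot: [[-0.234, -0.972, 0.0], [-0.972, 0.234, 0.0], [-0.0, -0.0, -1.0]]
wrist_force: [0.6, -0.3, -0.5]
gripper_width: 0.515
gripper_force: 0.0
```

>>> {"method": "servo_tool", "body": {
  "targets": [
    [0.34,0.67,0,0.07,45],
    [0.68,1.35,0,0.14,45],
    [1.02,2.02,0,0.21,45],
    [1.36,2.7,0,0.28,45],
    [1.7,3.37,0,0.343,45]
  ]
}}

```text
time_s: 20.8
tcp_pos: [0.6432, 0.1306, 0.1086]
ee_rot: [[0.106, -0.994, 0.0], [-0.994, -0.106, 0.0], [-0.0, -0.0, -1.0]]
wrist_force: [-0.4, -1.1, 0.2]
gripper_width: 0.517
gripper_force: 0.0
```

>>> {"method": "servo_tool", "body": {
  "targets": [
    [0,0,0,0,45],
    [0,0,-0.2,0,45],
    [0,0,-0.6,0,45],
    [0,0,-1,0,45],
    [0,0,-1,0,45]
  ]
}}

```text
time_s: 21.22
tcp_pos: [0.6401, 0.128, 0.0742]
ee_rot: [[0.101, -0.995, -0.007], [-0.995, -0.101, -0.002], [0.001, 0.007, -1.0]]
wrist_force: [-0.8, -0.6, -1.0]
gripper_width: 0.518
gripper_force: 0.0
```

Run:
```python
from station import r
from h import *
c=r.capture("scene");w=r.capture("wrist")
cv2.imwrite("pics/c4.png",np.hstack([cv2.resize(w["pixels"],(400,300)),cv2.resize(c["pixels"][140:260,100:220],(300,300))])[:,:,::-1])
```

```text
(no output)
```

View pics/c4.png

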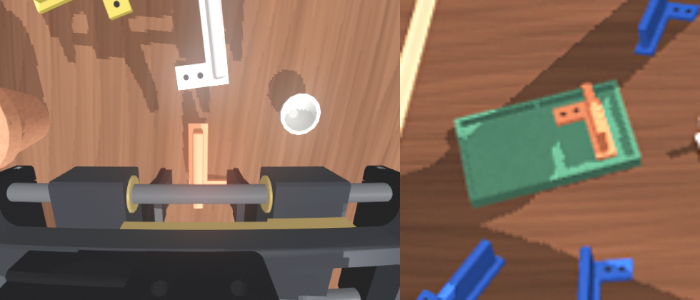

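>>> {"method": "servo_tool", "body": {
  "targets": [
    [0,0,-0.4,0,45],
    [0,0,-0.9,0,45],
    [0,0,-1.4,0,45],
    [0,0,-1.7,0,45],
    [0,0,-1.7,0,20]
  ]
}}

```text
time_s: 21.73
tcp_pos: [0.6414, 0.1289, 0.0245]
ee_rot: [[0.102, -0.995, -0.004], [-0.995, -0.102, -0.002], [0.001, 0.004, -1.0]]
wrist_force: [-0.6, 0.0, 0.0]
gripper_width: 0.493
gripper_force: 0.0
```

>>> {"method": "servo_tool", "body": {
  "targets": [
    [0,0,0,0,0],
    [0,0,0,0,0],
    [0,0,0,0,0],
    [0,0,0,0,0],
    [0,0,0,0,0]
  ]
}}

```text
time_s: 22.15
tcp_pos: [0.6432, 0.1298, 0.0279]
ee_rot: [[0.103, -0.995, 0.001], [-0.995, -0.103, 0.001], [-0.0, -0.001, -1.0]]
wrist_force: [0.3, -0.5, 0.4]
gripper_width: 0.145
gripper_force: 0.0
```

>>> {"method": "servo_tool", "body": {
  "targets": [
    [0,0,0,0,0],
    [0,0,0,0,0],
    [0,0,0,0,0],
    [0,0,0,0,0],
    [0,0,0,0,0]
  ]
}}

```text
time_s: 22.57
tcp_pos: [0.643, 0.1297, 0.0278]
ee_rot: [[0.103, -0.995, 0.0], [-0.995, -0.103, 0.0], [-0.0, -0.0, -1.0]]
wrist_force: [-0.6, 0.5, 4.9]
gripper_width: 0.115
gripper_force: 30.0
```

>>> {"method": "servo_tool", "body": {
  "targets": [
    [0,0,0.2,0,0],
    [0,0,0.6,0,0],
    [0,0,1.2,0,0],
    [0,0,1.9,0,0],
    [0,0,2.6,0,0]
  ]
}}

```text
time_s: 22.98
tcp_pos: [0.6427, 0.1295, 0.106]
ee_rot: [[0.103, -0.995, -0.001], [-0.995, -0.103, -0.0], [0.0, 0.001, -1.0]]
wrist_force: [0.2, -0.4, -0.9]
gripper_width: 0.112
gripper_force: 30.0
```

>>> {"method": "servo_tool", "body": {
  "targets": [
    [-0.15,-0.45,0,-0.04,0],
    [-0.36,-1.1,0,-0.1,0],
    [-0.6,-1.8,0,-0.16,0],
    [-0.87,-2.6,0,-0.22,0],
    [-1.13,-3.42,0,-0.274,0]
  ]
}}

```text
time_s: 23.4
tcp_pos: [0.6079, 0.0258, 0.1048]
ee_rot: [[-0.174, -0.985, -0.001], [-0.985, 0.174, 0.0], [0.0, 0.001, -1.0]]
wrist_force: [1.1, 0.2, -0.3]
gripper_width: 0.116
gripper_force: 30.0
```

>>> {"method": "servo_tool", "body": {
  "targets": [
    [-0.23,-0.7,0,-0.05,0],
    [-0.46,-1.4,0,-0.11,0],
    [-0.7,-2.1,0,-0.16,0],
    [-0.9,-2.75,0,-0.22,0],
    [-1.13,-3.42,0,-0.274,0]
  ]
}}

```text
time_s: 23.82
tcp_pos: [0.5741, -0.077, 0.1049]
ee_rot: [[-0.434, -0.901, -0.0], [-0.901, 0.434, 0.0], [0.0, 0.0, -1.0]]
wrist_force: [0.9, -0.6, -1.0]
gripper_width: 0.108
gripper_force: 30.0
```

>>> {"method": "servo_tool", "body": {
  "targets": [
    [-0.23,-0.7,0,-0.05,0],
    [-0.46,-1.4,0,-0.11,0],
    [-0.7,-2.1,0,-0.16,0],
    [-0.9,-2.75,0,-0.22,0],
    [-1.13,-3.42,0,-0.274,0]
  ]
}}

```text
time_s: 24.23
tcp_pos: [0.5401, -0.1794, 0.1049]
ee_rot: [[-0.662, -0.75, -0.0], [-0.75, 0.662, 0.0], [0.0, 0.0, -1.0]]
wrist_force: [0.4, -0.3, -2.2]
gripper_width: 0.11
gripper_force: 30.0
```

>>> {"method": "servo_tool", "body": {
  "targets": [
    [-0.23,-0.7,0,-0.05,0],
    [-0.46,-1.4,0,-0.11,0],
    [-0.7,-2.1,0,-0.16,0],
    [-0.9,-2.75,0,-0.22,0],
    [-1.13,-3.42,0,-0.274,0]
  ]
}}

```text
time_s: 24.65
tcp_pos: [0.5061, -0.2819, 0.1049]
ee_rot: [[-0.84, -0.543, -0.0], [-0.543, 0.84, 0.0], [0.0, 0.001, -1.0]]
wrist_force: [0.6, -0.6, -1.1]
gripper_width: 0.111
gripper_force: 30.0
```

>>> {"method": "servo_tool", "body": {
  "targets": [
    [-0.27,-0.8,0,-0.06,0],
    [-0.56,-1.7,0,-0.13,0],
    [-0.83,-2.5,0,-0.2,0],
    [-1.03,-3.1,0,-0.25,0],
    [-1.15,-3.42,0,-0.276,0]
  ]
}}

```text
time_s: 25.07
tcp_pos: [0.4712, -0.3853, 0.1048]
ee_rot: [[-0.956, -0.292, -0.001], [-0.292, 0.956, 0.0], [0.0, 0.0, -1.0]]
wrist_force: [-0.1, 0.1, -2.4]
gripper_width: 0.117
gripper_force: 30.0
```

>>> {"method": "servo_tool", "body": {
  "targets": [
    [0,0,0,0,0],
    [0,0,0,0,0],
    [0,0,-0.3,0,0],
    [0,0,-0.6,0,0],
    [0,0,-0.6,0,0]
  ]
}}

```text
time_s: 25.48
tcp_pos: [0.4717, -0.3815, 0.0845]
ee_rot: [[-0.955, -0.298, -0.004], [-0.298, 0.955, 0.003], [0.003, 0.004, -1.0]]
wrist_force: [-0.1, 0.3, -0.9]
gripper_width: 0.109
gripper_force: 30.0
```

>>> {"method": "servo_tool", "body": {
  "targets": [
    [0,0,-0.4,0,0],
    [0,0,-0.9,0,0],
    [0,0,-1.3,0,0],
    [0,0,-1.6,0,0],
    [0,0,-1.8,0,0]
  ]
}}

```text
time_s: 25.9
tcp_pos: [0.4724, -0.3825, 0.0317]
ee_rot: [[-0.955, -0.298, -0.002], [-0.298, 0.955, 0.001], [0.002, 0.002, -1.0]]
wrist_force: [-0.1, 2.2, 10.3]
gripper_width: 0.112
gripper_force: 30.0
```

>>> {"method": "servo_tool", "body": {
  "targets": [
    [0,0,0,0,0],
    [0,0,0,0,10],
    [0,0,0,0,16],
    [0,0,0,0,32],
    [0,0,0,0,32]
  ]
}}

```text
time_s: 26.32
tcp_pos: [0.4732, -0.3836, 0.0338]
ee_rot: [[-0.955, -0.297, 0.001], [-0.297, 0.955, -0.001], [-0.001, -0.001, -1.0]]
wrist_force: [-0.4, -0.2, -0.1]
gripper_width: 0.256
gripper_force: 0.0
```

>>> {"method": "servo_tool", "body": {
  "targets": [
    [0,0,0.1,0,32],
    [0,0,0.5,0,32],
    [0,0,1.2,0,32],
    [0,0,2,0,40],
    [0,0,2.8,0,45]
  ]
}}

```text
time_s: 26.73
tcp_pos: [0.4727, -0.3835, 0.119]
ee_rot: [[-0.955, -0.297, 0.0], [-0.297, 0.955, -0.0], [0.0, -0.0, -1.0]]
wrist_force: [-0.3, 0.3, -0.3]
gripper_width: 0.447
gripper_force: 0.0
```

>>> {"method": "servo_tool", "body": {
  "targets": [
    [0,0.5,0.8,0,45],
    [0,1.2,1.5,0,45],
    [0,2,2,0,45],
    [0,3,2,0,45],
    [0,4,2,0,45]
  ]
}}

```text
time_s: 27.15
tcp_pos: [0.4734, -0.2628, 0.1799]
ee_rot: [[-0.955, -0.296, 0.005], [-0.296, 0.955, -0.001], [-0.004, -0.003, -1.0]]
wrist_force: [-0.1, 0.8, -0.5]
gripper_width: 0.513
gripper_force: 0.0
```

>>> {"method": "servo_tool", "body": {
  "targets": [
    [0,1,0,0,45],
    [0,2,0,0,45],
    [0,3,0,0,45],
    [0,3.5,0,0,45],
    [0,3.5,0,0,45]
  ]
}}

```text
time_s: 27.57
tcp_pos: [0.4729, -0.1561, 0.1787]
ee_rot: [[-0.954, -0.301, 0.002], [-0.301, 0.954, 0.0], [-0.002, -0.001, -1.0]]
wrist_force: [0.7, -0.3, 0.4]
gripper_width: 0.514
gripper_force: 0.0
```

Run:
```python
from station import r
from h import *
c=r.capture("scene");s=r.capture("side")
cv2.imwrite("pics/c5.png",np.vstack([np.hstack([cv2.resize(c["pixels"][150:250,100:220],(360,300)),cv2.resize(c["pixels"][160:260,360:480],(360,300))]),np.hstack([cv2.resize(s["pixels"][145:225,270:366],(360,300)),cv2.resize(s["pixels"][270:390,190:334],(360,300))])])[:,:,::-1])
```

```text
(no output)
```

View pics/c5.png

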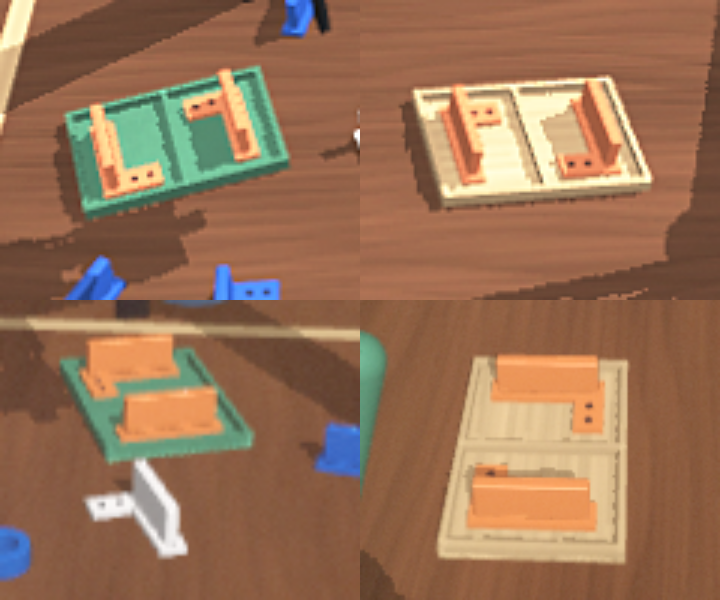

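Run:
```python
from station import r
from h import *
c=[r.capture("scene"),r.capture("side")]
for n,x,y,a,s in[("R1",.4434,-.2884,17.3,-1),("R4",.4686,-.3696,197.3,-1)]:
    p,f=fit(c,x,y,boxes(s),np.radians(a),z=.004,d=(.004,.08));print(n,p[:2]-[x,y],np.degrees(p[2])-a,f)
print(r.finish_job())
```

```text
R1 [ 0.00077776 -0.00112235] 1.2044481670128668 0.12342378300193729
R4 [0.00342907 0.00050794] 0.4494017347349484 0.16600105123387826
the job is handed in; nothing more can be done
None
```

All four copper brackets lie flat with the rib up, one per bay: the two left-hand ones in the pale wood tray, the two right-hand ones in the green tray. The white brackets were left untouched, and the job was handed in at about 28 s.

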